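# Set the hood damper from the closed side

## Task

The cooker hood's damper slide has slack between its tall paddle handle and its pointer, and it now stands too far open, beyond the set mark. Draw the handle back towards the closed end (the robot's right) until the pointer stands well short of the mark, a good 20 mm, then push it the other way so that the pointer finishes level with the raised ridge of the mark, with the slack taken up in that opening direction, and let go. Leave the lamp dimmer, the other slide with the low round button, as it is.

Things in the scene. Friction and masses are not known exactly. Their poses are not given: they have to be found in the camera images.
- handle_grip (a point): Centre of the damper's paddle handle: white upright block, 34 (x) x 16 (y) x 52 mm tall, centre 72 mm above the worktop, on a fixed dark steel console 130 x 340 x 28 mm. Slides along y only; +y: open end (robot's left), -y: closed end (robot's right). It slides freely through 14 mm of slack, then pushes the pointer (about 4 N); both stay where left. All else on the console is under 42 mm high.
- pointer_tip (a point): Pointer tip: white blade 6 mm wide, from the low steel carriage under the handle towards the console's far edge, 36 mm above the worktop, 42 mm from the slide's centre line. Axes as the handle's. The handle stands +7 mm from it along y when it has pushed it open, -7 mm when it has pushed it closed. It starts 25 mm or more to the open side of the mark; its travel ends 50 mm or more to the closed side.
- set_mark (a point): The set mark: white ceramic clip 24 mm wide over the console's far edge, with a raised ridge 6 mm wide across its middle. The point is the ridge's end nearest the slide, 36 mm above the worktop, 52 mm from the slide's centre line. Fixed. +y points along the slide to the open end; the pointer is level with the mark when both have the same y in these axes.
- dimmer_button (a point): Top of the lamp dimmer's button: low white round button 30 mm across, 18 mm high, top 44 mm above the worktop, sliding easily on a separate, smaller dark steel base (200 x 70 x 24 mm) that points away from the robot, left or right of the damper console. To be left alone.

How it is judged:
On the way, in this order (a step that is already met when the one before it is completed fails the run):
1. the pointer has been drawn back at least 15 mm short of the mark, on the closed side (y of pointer_tip in the frame of set_mark below -0.015 m), for 0.1 s.
2. the pointer has come up level with the mark, slack taken up in the opening direction (y of pointer_tip in the frame of set_mark between -0.01 and 0.01 m and y of handle_grip in the frame of pointer_tip above 0.003 m), for 0.2 s.
At the end, for the whole second after the job is handed in: The pointer is within 10 mm of the set mark along the slide, the handle stands more than 3 mm (of 7) ahead of the pointer towards the open end, so that the slack is taken up in the opening direction, and the dimmer's button has stayed within 10 mm of where it was (all of step 2); the robot touches nothing.
It fails at once if the lamp dimmer is moved (distance of dimmer_button from where it was at the start of the episode above 0.01 m).
It also fails if it takes over 38 s, if anything falls off the work surface, if the arm or the gripper's body presses on something with over 40 N, if the wrist force passes 120 N, or if a joint passes its speed limit or range.

## Robot

A 6-joint arm with a two-finger parallel gripper is mounted at the origin on the work surface. World frame = base frame: x ahead of the robot, y to its left, z up, the work surface at z = 0. Lengths are in m, angles in rad, forces in N, time in s.
With the tool pointing down it reaches from about 0.35 to 0.775 m from the base axis. Payload 5.5 kg.
Tool frame: the origin (TCP) lies between the finger pads; the fingertips stand env.nose_length ahead of it and the grasp point (between the pads) lies 8 mm behind it (env.nose_length is the distance from the TCP to the fingertips, in m); z points along the fingers, y is the direction in which the jaws open and shut (so a half turn about z gives the same grasp; the last joint's range is limited). The gripper opens to 85 mm and grips with 20 to 120 N. Pads are 22 mm wide; open, the fingers measure 114 mm over their backs; the gripper's body (76 mm by 85 mm) begins 54 mm behind the grasp point. The pads swing forward as they close: fully open they stand 13 mm farther back than shut.
Start: joints at [-1.396, 0.313, 0.046, 1.304, 0, 1.431], TCP at [0.178, -0.547, 0.242] pointing down, gripper open.
Joint ranges: [-2.76, 2.76], [-0.86, 1.69], [-1.03, 1.26], [-2.2, 2.34], [-1.47, 1.5], [-3.14, 3.14]. Speed limits (rad/s): [2.57, 2.57, 3.14, 3.14, 3.14, 3.14].

## Interface

Orientations are given as a unit quaternion [w, x, y, z].
In Python, from workcell import env gives the robot as it stands. The module is installed in compiled form; this text tells all that it offers.
- The arm moves only by the shell command python3 -m creep 'ROWS' [FORCE]. ROWS is a JSON object of lists of equal length, an entry for each row: "hand": the finger opening in mm, from 0 to 85.4; "delta_pos": the shift along the tool's x, y, z scaled (see below), a list of three; "turn": the turn about the tool's z scaled (see below). In form: {"hand": [hand, ...], "delta_pos": [[dx, dy, dz], ...], "turn": [turn, ...]}. A call has exactly 5 rows; each row shifts and turns the commanded pose from where the row before left it, along the tool's axes as they then stand; what a row does not reach is not made up. The controller multiplies each number of a shift by 0.8 m and each number of a turn by 5 degrees. A row lasts 1/12 s, in which the tool goes at most 41.7 mm and 7.16 degrees, less where a joint would pass 70% of its speed; a pose out of reach is approached as far as the arm can. A call with a number of a shift or a turn outside -1 to 1 is refused whole. A call with a gripper value outside its range is refused whole. The fingers move at their own pace and stop on an object; FORCE is the grip in N (left out, the last holds). Time passes only in rows, so rows that do not move let the fingers close, or fill a call up. It gives the time, the measured TCP pose, the force and the opening at its end, in the units of the state.
- env.get_state(): the state, without advancing time (a new reading comes with each control period).
- env.read_camera(name): name is "scene" or "top" or "wrist"; returns a dict with "pixels" (420x560x3 uint8, red, green, blue), "depth" (420x560 float32, m along the optical axis (not along the pixel's ray), 0 where there is no reading), "fx", "fy", "cx", "cy" (pixels), "origin" and "orientation" of the camera in the world. Camera axes: x right, y down, z forward; pixel columns grow to the right and rows downward; lengths in m; the calibration is good to about 2 mm. The wrist camera is an equidistant fisheye: a pixel r from the principal point sees the ray r / f radians off the axis. A picture is of the moment at which its call begins.
- env.hand_in(): hands the job in, once; it reports no verdict.
Trained networks look in the newest picture that a camera, given by its name, has taken for a name from the list of things; names that differ only in an ending like _2 or _b are one class to them, and where a whole thing is asked for, a point or a joint stands for the part that bears it (a point fixed in the world has none). Each returns a list of dicts, best first, with "score" (0 to 1); they miss things now and then, are a little off and sometimes report something else, mostly with a low value. They report only what shows in the picture. A call takes as long as a camera call.
- env.find_in(camera, target): "location" ([row, column] in pixels, amid what is visible of it).
- env.pinpoint(camera, target): "location" ([row, column] in pixels: a listed point, or the origin of a listed thing).
The state is a dict: "clock": time; "joint_pos": joint angles; "qvel": joint speeds; "tau": joint torques, N m; "tcp_pos": TCP position; "orientation": TCP orientation; "wrist_force": force on the tool from outside, world axes, zero at the start; "ft_torque": the same for the moment, N m; "finger_gap": finger opening in m.
Only numpy, scipy, OpenCV 4.12 (cv2) and the standard library are available. Lean on these libraries where they do the work, as an engineer would, in place of code of your own. Each camera call takes 0.05 s, during which the arm holds its last target.

## Working session

There is one attempt and no reset: what is moved stays moved. The work goes in short steps, Python scripts to look and compute and a shell command to move; the robot and the scene stay as the last step left them, time stands still between calls to the robot, and variables do not carry over. Pictures are saved under pics/ and viewed, and the job is handed in when it is done.

```bash
mkdir -p pics
cat > h.py <<'E'
import numpy as np, cv2
from scipy.spatial.transform import Rotation as R
from workcell import env
def rot(q): return R.from_quat([q[1],q[2],q[3],q[0]]).as_matrix()
def ray(c,rc,wrist=False):
    r,k=rc; x=(k-c['cx']); y=(r-c['cy'])
    if wrist:
        a=np.array([x/c['fx'],y/c['fy']]); t=np.linalg.norm(a)+1e-12
        d=np.array([*(a/t*np.sin(t)),np.cos(t)])
    else: d=np.array([x/c['fx'],y/c['fy'],1.])
    return rot(c['orientation'])@d
def atz(c,rc,z,wrist=False):
    d=ray(c,rc,wrist); o=np.array(c['origin']); return o+d*(z-o[2])/d[2]
Z=dict(handle_grip=.072,pointer_tip=.036,set_mark=.036,dimmer_button=.044)
def look(cams,tag):
    for n in cams:
        c=env.read_camera(n); cv2.imwrite(f'pics/{n}_{tag}.png',c['pixels'][:,:,::-1])
        for t in Z:
            for r in env.pinpoint(n,t)[:2]:
                print(n,t,round(r['score'],2),np.round(r['location'],1),atz(c,r['location'],Z[t],n=='wrist').round(4))
E
python3 - <<'E'
from h import *
look(['scene','top'],'0')
s=env.get_state(); print(s['clock'],s['tcp_pos'],s['orientation'],s['finger_gap'],env.nose_length); print(rot(s['orientation']).round(3))
E
```

```text
scene handle_grip 0.62 [230.9 308.9] [0.5786 0.058  0.072 ]
scene handle_grip 0.31 [249.5 295.3] [0.6548 0.0619 0.072 ]
scene pointer_tip 0.95 [251.9 292.5] [0.6283 0.0413 0.036 ]
scene set_mark 0.6 [235.7 262.3] [ 0.6119 -0.0519  0.036 ]
scene dimmer_button 0.48 [177.5 192. ] [ 0.4966 -0.3521  0.044 ]
top handle_grip 0.58 [201.6 254.3] [0.5808 0.0511 0.072 ]
top pointer_tip 0.59 [188.9 254.3] [0.6244 0.054  0.036 ]
top set_mark 0.6 [193.5 294.2] [ 0.6124 -0.0609  0.036 ]
top dimmer_button 0.67 [239.5 404.2] [ 0.4834 -0.3695  0.044 ]
0.5 [ 0.17802068 -0.54677206  0.24227907] [ 2.94507667e-06  9.87635413e-01  1.56768269e-01 -1.06981076e-05] 0.0856126582570379 0.011
[[ 0.951  0.31  -0.   ]
 [ 0.31  -0.951 -0.   ]
 [-0.     0.    -1.   ]]
```

View pics/scene_0.png

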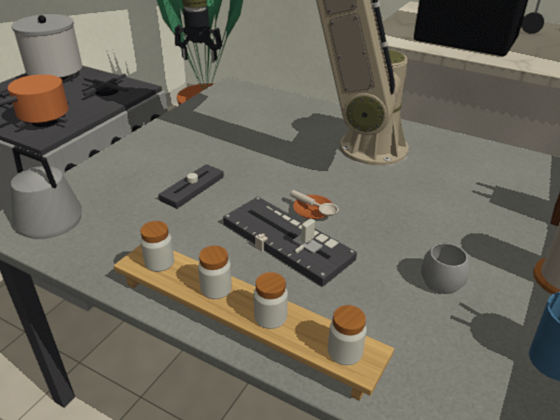

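View pics/top_0.png

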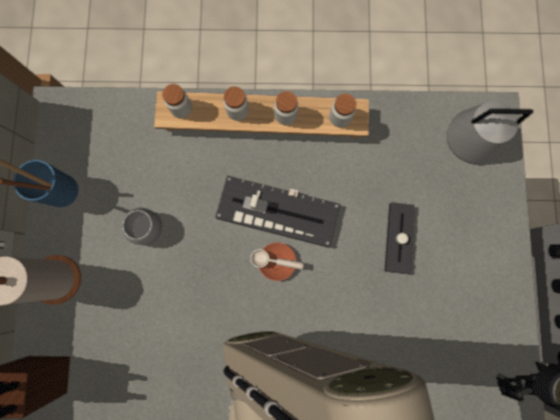

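Run:
```python
from h import *
c=env.read_camera('top'); D=c['depth']; P=c['pixels']
v,u=np.mgrid[0:420,0:560]
X=np.stack([(u-c['cx'])/c['fx']*D,(v-c['cy'])/c['fy']*D,D],-1)@rot(c['orientation']).T+np.array(c['origin'])
m=((P.max(2)<75)&(X[...,2]>.015)&(X[...,2]<.045)&(u>200)&(u<350)&(v>165)&(v<255))
m=cv2.morphologyEx(m.astype(np.uint8),cv2.MORPH_OPEN,np.ones((3,3)))
cs,_=cv2.findContours(m,cv2.RETR_EXTERNAL,cv2.CHAIN_APPROX_NONE); k=max(cs,key=cv2.contourArea)
pts=np.array([atz(c,(p[0][1],p[0][0]),.028)[:2] for p in k],np.float32)
r=cv2.minAreaRect(pts*1000); print(r, cv2.boxPoints(r))
for z0,z1 in[(.085,.11),(.032,.042)]:
    q=((X[...,2]>z0)&(X[...,2]<z1)&(u>215)&(u<345)&(v>175)&(v<250))
    print(z0,q.sum(),X[q].mean(0) if q.any() else '')
cv2.imwrite('pics/topz.png',cv2.resize(P[165:255,205:355,::-1],None,fx=5,fy=5,interpolation=cv2.INTER_CUBIC))
c=env.read_camera('scene');cv2.imwrite('pics/scz.png',cv2.resize(c['pixels'][185:290,210:370,::-1],None,fx=5,fy=5,interpolation=cv2.INTER_CUBIC))
```

```text
((562.0052490234375, -14.667068481445312), (336.4354248046875, 127.09173583984375), 76.32801818847656) [[ 460.4995  -163.0984 ]
 [ 583.9901  -193.1382 ]
 [ 663.511    133.76427]
 [ 540.0204   163.80406]]
0.085 78 [0.57912779 0.0494657  0.09644428]
0.032 364 [0.57537875 0.01904825 0.03461346]
```

View pics/topz.png

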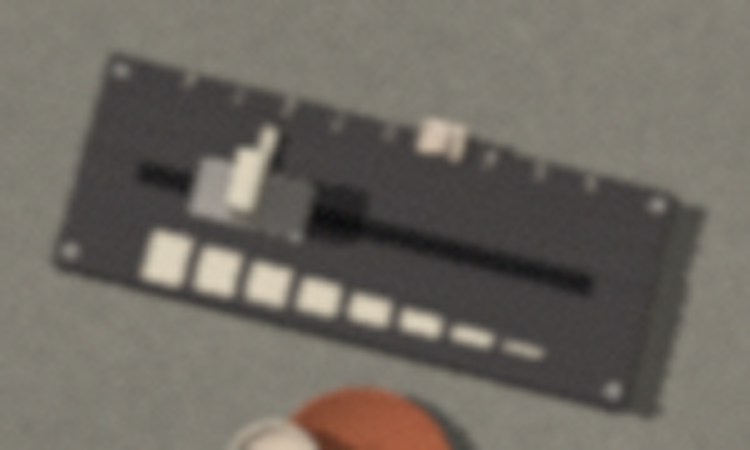

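View pics/scz.png

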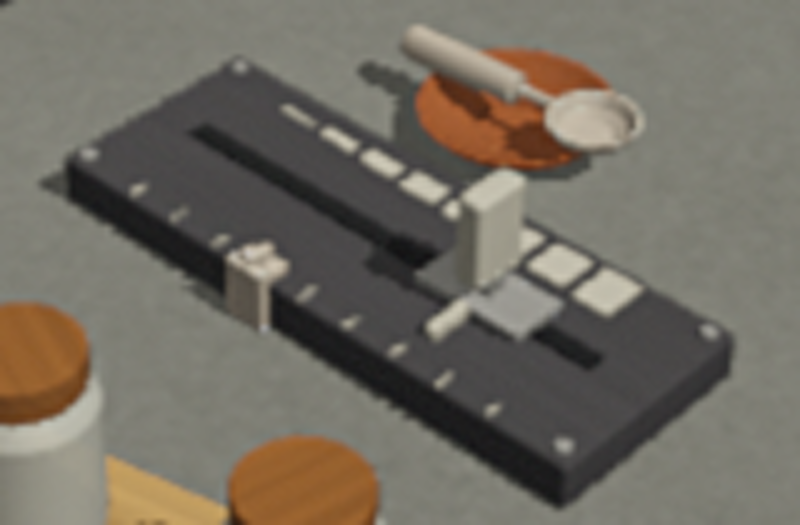

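Run:
```python
from h import *
s=env.get_state(); Rm=rot(s['orientation'])
T=np.array([.579,.049])-s['tcp_pos'][:2]; T=np.r_[T/30,0]
for i in range(30):
    print((Rm.T@T/.8)[:2].round(3).tolist(),end=', ' if i%5<4 else '\n')
    Rm=Rm@R.from_euler('z',-.99*5,degrees=True).as_matrix()
```

```text
[0.024, -0.018], [0.025, -0.016], [0.026, -0.014], [0.028, -0.012], [0.028, -0.009]
[0.029, -0.007], [0.03, -0.004], [0.03, -0.002], [0.03, 0.001], [0.03, 0.003]
[0.029, 0.006], [0.029, 0.008], [0.028, 0.011], [0.027, 0.013], [0.026, 0.016]
[0.024, 0.018], [0.023, 0.02], [0.021, 0.022], [0.019, 0.023], [0.017, 0.025]
[0.015, 0.026], [0.012, 0.027], [0.01, 0.028], [0.007, 0.029], [0.005, 0.03]
[0.002, 0.03], [-0.0, 0.03], [-0.003, 0.03], [-0.005, 0.029], [-0.008, 0.029]
```

```bash
python3 -m creep '{"hand":[85,85,85,85,85],"delta_pos":[[0.024,-0.018,0],[0.025,-0.016,0],[0.026,-0.014,0],[0.028,-0.012,0],[0.028,-0.009,0]],"turn":[-0.99,-0.99,-0.99,-0.99,-0.99]}'
```

```text
clock: 1.02
tcp_pos: [0.2457, -0.4473, 0.2423]
orientation: [0.0, 0.93, 0.367, 0.0]
wrist_force: [0.8, -0.1, 0.0]
finger_gap: 0.0851
```

```bash
python3 -m creep '{"hand":[85,85,85,85,85],"delta_pos":[[0.029,-0.007,0],[0.03,-0.004,0],[0.03,-0.002,0],[0.03,0.001,0],[0.03,0.003,0]],"turn":[-0.99,-0.99,-0.99,-0.99,-0.99]}'
python3 -m creep '{"hand":[85,85,85,85,85],"delta_pos":[[0.029,0.006,0],[0.029,0.008,0],[0.028,0.011,0],[0.027,0.013,0],[0.026,0.016,0]],"turn":[-0.99,-0.99,-0.99,-0.99,-0.99]}'
python3 -m creep '{"hand":[85,85,85,85,85],"delta_pos":[[0.024,0.018,0],[0.023,0.02,0],[0.021,0.022,0],[0.019,0.023,0],[0.017,0.025,0]],"turn":[-0.99,-0.99,-0.99,-0.99,-0.99]}'
python3 -m creep '{"hand":[85,85,85,85,85],"delta_pos":[[0.015,0.026,0],[0.012,0.027,0],[0.01,0.028,0],[0.007,0.029,0],[0.005,0.03,0]],"turn":[-0.99,-0.99,-0.99,-0.99,-0.99]}'
python3 -m creep '{"hand":[85,85,85,85,85],"delta_pos":[[0.002,0.03,0],[0,0.03,0],[-0.003,0.03,0],[-0.005,0.029,0],[-0.008,0.029,0]],"turn":[-0.99,-0.99,-0.99,-0.99,-0.99]}'
python3 - <<'E'
from h import *
look(['wrist','scene'],'1')
s=env.get_state(); print(s['clock'],s['tcp_pos'],s['joint_pos']); print(rot(s['orientation']).round(3))
E
```

```text
clock: 1.43
tcp_pos: [0.3128, -0.3474, 0.2425]
orientation: [0.0, 0.83, 0.558, -0.0]
wrist_force: [1.2, 0.3, -0.8]
finger_gap: 0.0842
clock: 1.85
tcp_pos: [0.3794, -0.2474, 0.2425]
orientation: [0.0, 0.691, 0.722, -0.0]
wrist_force: [-0.3, 0.3, -0.7]
finger_gap: 0.0848
clock: 2.27
tcp_pos: [0.4469, -0.1471, 0.2425]
orientation: [0.0, 0.52, 0.854, -0.0]
wrist_force: [-0.1, -0.4, -0.9]
finger_gap: 0.0852
clock: 2.68
tcp_pos: [0.5134, -0.0477, 0.2425]
orientation: [0.0, 0.325, 0.946, -0.0]
wrist_force: [0.2, -1.0, 0.6]
finger_gap: 0.0849
clock: 3.1
tcp_pos: [0.5798, 0.052, 0.2423]
orientation: [0.0, 0.115, 0.993, -0.0]
wrist_force: [0.0, -1.0, 1.4]
finger_gap: 0.0849
wrist handle_grip 0.85 [194.5 283.9] [0.5794 0.0544 0.072 ]
wrist pointer_tip 0.69 [226.6 284.2] [0.6223 0.045  0.036 ]
wrist set_mark 0.79 [235.4 195.7] [ 0.6102 -0.0547  0.036 ]
wrist dimmer_button 0.55 [235.5 195.6] [ 0.608 -0.052  0.044]
wrist dimmer_button 0.21 [226.1 284.4] [0.6192 0.0459 0.044 ]
scene handle_grip 0.58 [229.6 309.1] [0.5739 0.0561 0.072 ]
scene pointer_tip 0.84 [250.8 291.9] [0.6255 0.0381 0.036 ]
scene set_mark 0.67 [236.6 265.8] [ 0.6106 -0.0427  0.036 ]
scene set_mark 0.23 [175.5 194. ] [ 0.4757 -0.3617  0.036 ]
scene dimmer_button 0.52 [172.2 192.9] [ 0.4729 -0.3668  0.044 ]
3.6 [0.57901372 0.05013065 0.24252786] [-5.16560039e-02  3.25110730e-01  6.32386514e-02  1.30868260e+00
 -1.38255746e-04  1.84873434e-01]
[[-0.972  0.234  0.   ]
 [ 0.234  0.972 -0.   ]
 [-0.    -0.    -1.   ]]
```

View pics/wrist_1.png

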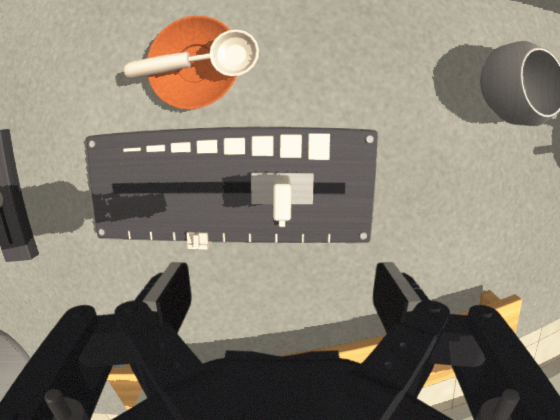

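```bash
python3 -m creep '{"hand":[85,85,85,85,85],"delta_pos":[[0,0.001,0.044],[0,0.001,0.044],[0,0.001,0.044],[0,0.001,0.044],[0,0,0.043]],"turn":[0,0,0,0,0]}' 20
python3 -m creep '{"hand":[60,40,30,20,10],"delta_pos":[[0,0,0],[0,0,0],[0,0,0],[0,0,0],[0,0,0]],"turn":[0,0,0,0,0]}' 20
python3 -m creep '{"hand":[10,10,10,10,10],"delta_pos":[[0,0,0],[0,0,0],[0,0,0],[0,0,0],[0,0,0]],"turn":[0,0,0,0,0]}' 20
```

```text
clock: 4.02
tcp_pos: [0.5798, 0.0535, 0.066]
orientation: [0.0, 0.118, 0.993, -0.0]
wrist_force: [0.2, 0.5, -0.9]
finger_gap: 0.085
clock: 4.43
tcp_pos: [0.5821, 0.0538, 0.0698]
orientation: [0.002, 0.117, 0.993, 0.0]
wrist_force: [-0.1, -0.6, -0.5]
finger_gap: 0.0251
clock: 4.85
tcp_pos: [0.5818, 0.0538, 0.0694]
orientation: [0.002, 0.117, 0.993, -0.0]
wrist_force: [-1.0, 0.3, 7.2]
finger_gap: 0.0157
```

```bash
python3 -m creep '{"hand":[10,10,10,10,10],"delta_pos":[[0,-0.012,0],[0,-0.016,0],[0,-0.018,0],[0,-0.018,0],[0,-0.018,0]],"turn":[0,0,0,0,0]}' 20
python3 -m creep '{"hand":[10,10,10,10,10],"delta_pos":[[0,-0.018,0],[0,-0.018,0],[0,-0.018,0],[0,-0.016,0],[0,-0.012,0]],"turn":[0,0,0,0,0]}' 20
python3 - <<'E'
from h import *
look(['wrist','scene','top'],'2')
s=env.get_state(); print(s['clock'],s['tcp_pos'],s['wrist_force'])
E
```

```text
clock: 5.27
tcp_pos: [0.5664, -0.0094, 0.0694]
orientation: [0.002, 0.117, 0.993, 0.001]
wrist_force: [0.4, 4.2, 7.9]
finger_gap: 0.0159
clock: 5.68
tcp_pos: [0.5508, -0.0739, 0.0694]
orientation: [0.002, 0.117, 0.993, 0.001]
wrist_force: [-1.0, 2.7, 8.5]
finger_gap: 0.0154
wrist handle_grip 0.97 [276.6 281.6] [ 0.548  -0.0731  0.072 ]
scene handle_grip 0.55 [208.8 267.3] [ 0.5516 -0.073   0.072 ]
scene pointer_tip 0.91 [228.2 256.6] [ 0.5936 -0.0796  0.036 ]
scene set_mark 0.46 [237.3 263.2] [ 0.6161 -0.0468  0.036 ]
scene dimmer_button 0.65 [172.6 190.2] [ 0.4785 -0.3722  0.044 ]
top dimmer_button 0.66 [239.3 403.7] [ 0.4839 -0.3681  0.044 ]
6.4333 [ 0.55076782 -0.07400755  0.0693657 ] [-1.76044575  0.04564933  8.98188399]
```

View pics/wrist_2.png

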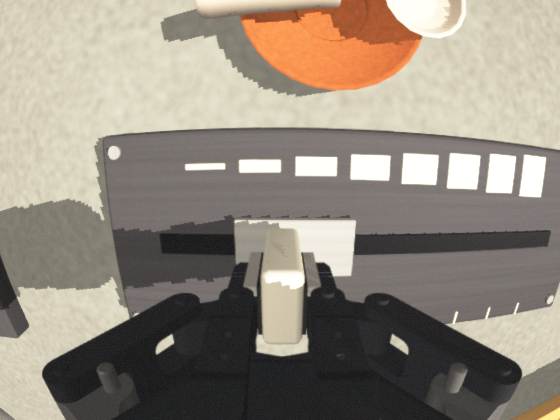

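View pics/scene_2.png

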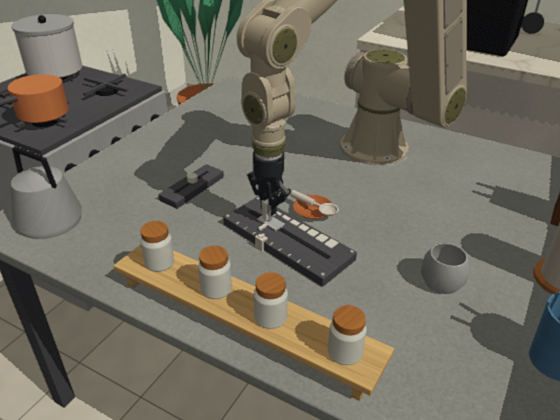

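Run:
```python
import cv2,numpy as np
a=cv2.imread('pics/wrist_1.png'); z=lambda i:cv2.resize(i,None,fx=6,fy=6,interpolation=cv2.INTER_CUBIC)
b=cv2.imread('pics/scene_2.png')
cv2.imwrite('pics/z1.png',np.hstack([z(a[210:255,165:230]),z(a[195:240,255:315])]))
cv2.imwrite('pics/z2.png',cv2.resize(b[195:275,225:325],None,fx=7,fy=7,interpolation=cv2.INTER_CUBIC))
```

```text
(no output)
```

View pics/z1.png

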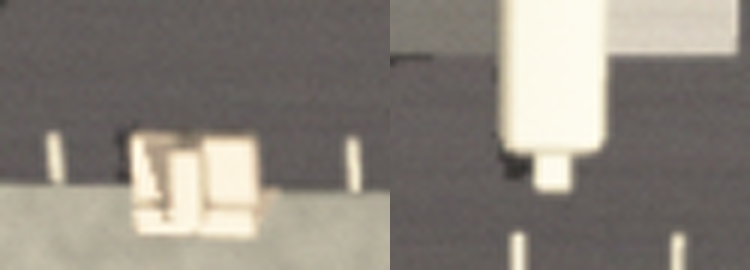

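View pics/z2.png

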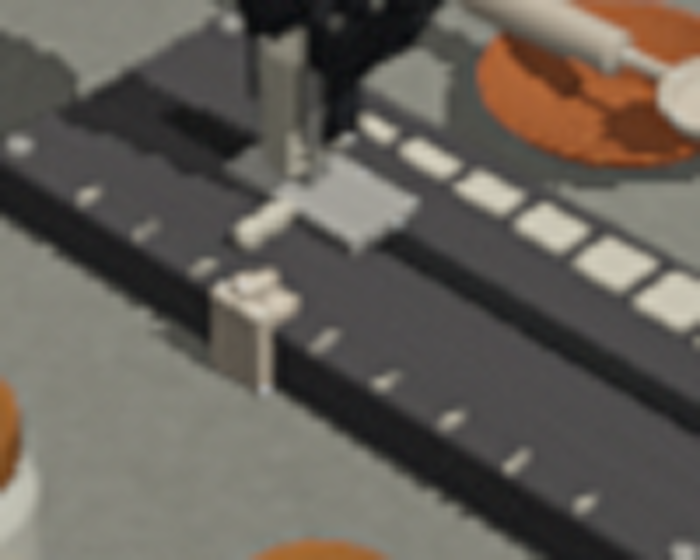

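```bash
python3 -m creep '{"hand":[10,10,10,10,10],"delta_pos":[[0,0.01,0],[0,0.012,0],[0,0.012,0],[0,0.01,0],[0,0.005,0]],"turn":[0,0,0,0,0]}' 20
python3 -m creep '{"hand":[10,10,10,10,10],"delta_pos":[[0,0,0],[0,0,0],[0,0,0],[0,0,0],[0,0,0]],"turn":[0,0,0,0,0]}' 20
python3 - <<'E'
from h import *
look(['scene','wrist'],'3')
s=env.get_state(); print(s['clock'],s['tcp_pos'],s['wrist_force'])
b=cv2.imread('pics/scene_3.png')
cv2.imwrite('pics/z3.png',cv2.resize(b[195:275,225:325],None,fx=7,fy=7,interpolation=cv2.INTER_CUBIC))
E
```

```text
clock: 6.85
tcp_pos: [0.56, -0.0358, 0.0694]
orientation: [0.002, 0.117, 0.993, -0.001]
wrist_force: [-0.9, -3.1, 8.1]
finger_gap: 0.0155
clock: 7.27
tcp_pos: [0.5601, -0.0355, 0.0694]
orientation: [0.002, 0.117, 0.993, -0.0]
wrist_force: [-1.5, 1.5, 8.1]
finger_gap: 0.0157
scene handle_grip 0.42 [213.1 280.1] [ 0.5512 -0.0363  0.072 ]
scene pointer_tip 0.75 [235.8 266.6] [ 0.607  -0.0426  0.036 ]
scene set_mark 0.58 [236.9 262.4] [ 0.6158 -0.0493  0.036 ]
scene dimmer_button 0.59 [175.6 192.5] [ 0.488  -0.3569  0.044 ]
wrist handle_grip 0.92 [279.3 285.1] [ 0.559  -0.0336  0.072 ]
wrist set_mark 0.54 [330.4 270.8] [ 0.6109 -0.0544  0.036 ]
7.7667 [ 0.56009253 -0.0355559   0.06939653] [-0.91470731  1.03716158  8.2272228 ]
```

View pics/z3.png

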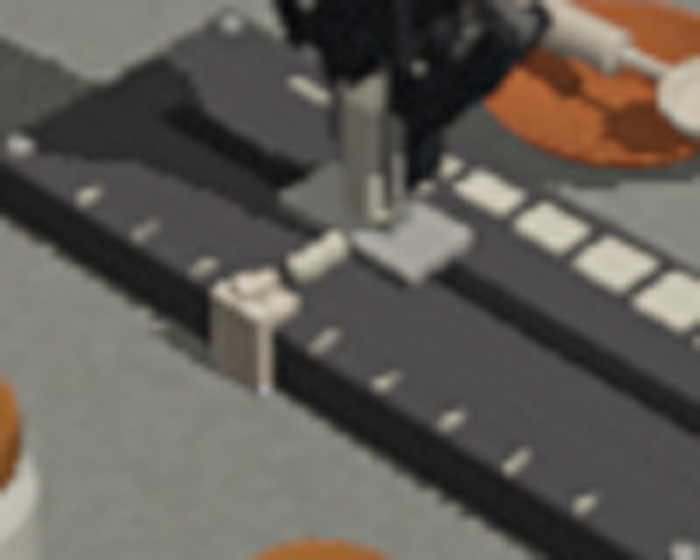

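```bash
python3 -m creep '{"hand":[25,40,60,70,70],"delta_pos":[[0,0,0],[0,0,0],[0,0,0],[0,0,0],[0,0,0]],"turn":[0,0,0,0,0]}' 20
python3 -m creep '{"hand":[70,70,70,70,70],"delta_pos":[[0,0,-0.03],[0,0,-0.045],[0,0,-0.045],[0,0,-0.045],[0,0,-0.045]],"turn":[0,0,0,0,0]}' 20
python3 - <<'E'
from h import *
look(['wrist','scene','top'],'4')
s=env.get_state(); print(s['clock'],s['tcp_pos'],s['wrist_force'])
b=cv2.imread('pics/wrist_4.png')
cv2.imwrite('pics/z4.png',cv2.resize(b[160:270,220:350],None,fx=6,fy=5,interpolation=cv2.INTER_CUBIC))
E
```

```text
clock: 8.18
tcp_pos: [0.5585, -0.0354, 0.0669]
orientation: [-0.0, 0.117, 0.993, -0.0]
wrist_force: [0.5, 0.9, 1.0]
finger_gap: 0.0698
clock: 8.6
tcp_pos: [0.5582, -0.0354, 0.2365]
orientation: [-0.0, 0.117, 0.993, -0.0]
wrist_force: [0.3, -0.3, 0.4]
finger_gap: 0.0697
wrist handle_grip 0.76 [199.4 283.3] [ 0.5608 -0.0343  0.072 ]
wrist pointer_tip 0.96 [228.2 276.2] [ 0.5984 -0.0509  0.036 ]
wrist set_mark 0.55 [237.6 274.2] [ 0.6083 -0.0556  0.036 ]
wrist dimmer_button 0.63 [202.5  26.2] [ 0.4901 -0.3615  0.044 ]
scene handle_grip 0.61 [213.  280.4] [ 0.5505 -0.0359  0.072 ]
scene pointer_tip 0.57 [233.1 266.3] [ 0.5982 -0.0486  0.036 ]
scene set_mark 0.63 [235.6 260.3] [ 0.614  -0.0564  0.036 ]
scene dimmer_button 0.5 [175.3 193.1] [ 0.4858 -0.3564  0.044 ]
top dimmer_button 0.45 [238. 401.] [ 0.4875 -0.3607  0.044 ]
9.35 [ 0.55848854 -0.0354061   0.23469326] [0.7262806  0.03350344 0.02131367]
```

View pics/z4.png

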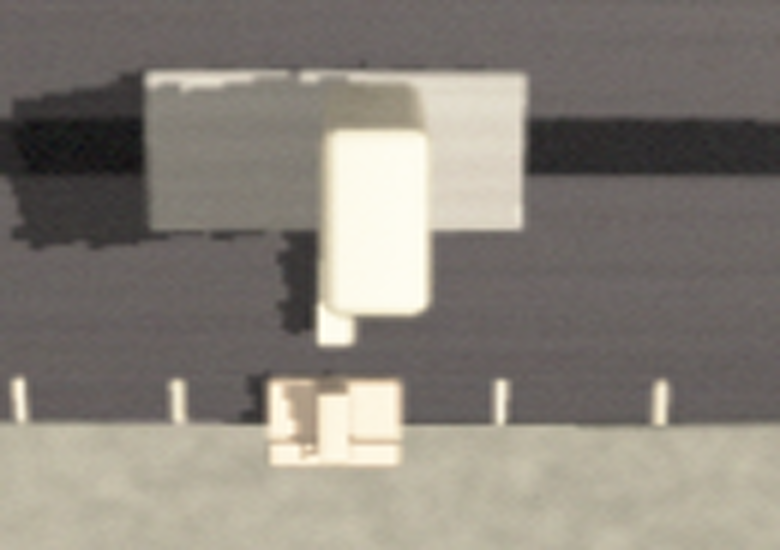

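The wrist close-up shows the pointer tip (column ≈335 of the zoom) in line with the ridge (≈335). The handle is centred at ≈378, about 7 mm to the open side. The gripper is clear of everything.

```bash
python3 -c "
from workcell import env
print(env.hand_in())"
```

```text
the job is handed in; nothing more can be done
None
```

I gripped the damper handle lightly, at 20 N, and drew it back about 131 mm towards the closed end. That put the pointer about 26 mm short of the mark. I then pushed it about 39 mm the other way until the pointer was level with the ridge, let go, lifted clear and handed the job in at about 9.4 s.

**Last checks:**
- **Pointer:** the wrist close-up shows the tip in line with the ridge, within about 1 mm. The network points from the wrist camera agree to about 2 mm along the slide. From the scene camera they put it about 4 mm from level, which is still within the 10 mm allowed.
- **Handle:** it stands about 7 mm ahead of the pointer on the open side, so the slack is taken up in the opening direction.
- **Dimmer:** the arm never went near the button. The network points for it scattered by up to 2 cm between pictures, so they could not confirm the 10 mm limit. I didn't measure it any other way.
- **Disagreements:** the networks' early readings of the pointer and mark (top and scene cameras) were about 1 cm apart. I worked from the wrist camera and the arm's own position while gripping instead.

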